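# Seat the belt roller and hold the sprung tensioner back past its click

### The arm

A 6-joint arm with a two-finger parallel gripper is mounted at the origin on the work surface; the furniture and walls round the work are solid. World frame = base frame: x ahead of the robot, y to its left, z up, the work surface at z = 0. Lengths are in m, angles in rad, forces in N, time in s.
With the tool pointing down it reaches from about 0.225 to 0.875 m from the base axis. Payload 3.4 kg.
Tool frame: the origin (TCP) lies at the very end of the fingers, on their centre line; the grasp point (between the pads) lies 19 mm behind it; z points along the fingers, y is the direction in which the jaws open and shut (so a half turn about z gives the same grasp; the last joint's range is limited). The gripper opens to 85 mm and grips with 20 to 120 N. Pads are 22 mm wide; open, the fingers measure 114 mm over their backs; the gripper's body (76 mm by 85 mm) begins 54 mm behind the grasp point. The pads swing forward as they close: fully open they stand 13 mm farther back than shut.
Start: joints at [1.043, 0.276, 1.505, -0, 1.361, -0.121], TCP at [0.228, 0.528, 0.231] pointing down, gripper open.
Joint ranges: [-2.89, 2.89], [-0.75, 2.08], [0.22, 2.7], [-1.18, 4.32], [0.11, 2.71], [-2.7, 2.7]. Speed limits (rad/s): [2.57, 2.57, 3.14, 3.14, 3.14, 3.14].

### API

Orientations are given as a unit quaternion [x, y, z, w].
In Python, from rig import bot, set_gripper, camera, finish_job gives the robot as it stands. Calls block until the motion is done:
- bot.goto(position, orientation): joint-space move of the TCP to a pose.
- bot.servo_line(position, orientation=None, rate=0.15): straight line of the TCP; orientation=None keeps the orientation; rate is the mean speed in m/s.
- bot.set_joints(angles): joint-space move.
- set_gripper(opening): finger opening in m; the grip force is fixed at half the most; returns when the fingers have stopped.
- bot.dwell(seconds).
- bot.solve_ik(position, orientation): joint angles nearest the present ones, or None.
- camera(name): name is "side" or "top"; returns a dict with "frame" (480x640x3 uint8, red, green, blue), "depth" (480x640 float32, m along the optical axis (not along the pixel's ray), 0 where there is no reading), "fov_y" (degrees; the focal length in pixels is half the picture's height over the tangent of half this angle, whatever the lens; pixels are square), "cx", "cy" (the principal point, pixels), "rvec" (rotation vector, rad) and "tvec" (3), from world to camera coordinates, as OpenCV has them. Camera axes: x right, y down, z forward; pixel columns grow to the right and rows downward; lengths in m; the calibration is good to about 2 mm. A picture is of the moment at which its call begins.
A pose or a line that the arm cannot do raises bot.MotionError and nothing moves.
- finish_job(): hands the job in, once; it reports no verdict.
Readings, each from a call of its own:
- bot.get_time_s(): time.
- bot.get_joint_pos(): joint angles.
- bot.get_joint_vel(): joint speeds.
- bot.get_effort(): joint torques, N m.
- bot.get_eef_pos(): TCP position.
- bot.get_orientation(): TCP orientation.
- bot.get_ft_force(): force on the tool from outside, world axes, zero at the start.
- bot.get_wrist_torque(): the same for the moment, N m.
- bot.get_grip_width(): finger opening in m.
Only numpy, scipy, OpenCV 4.12 (cv2) and the standard library are available. Lean on these libraries where they do the work, as an engineer would, in place of code of your own. Each camera call takes 0.05 s, during which the arm holds its last target. There are 200 camera calls.

### The job

Get the belt unit ready for its belt: take the black roller off its channel rest and lay it (do not drop it) into the two V-notched saddles of the grey frame, level, with a journal bottomed in each notch and the black barrel between the saddles, and let go of it. Then push the sprung green tensioner arm down by its black idler until the brass pawl has clicked out over the tooth, and a little further, so that you and not the pawl carry the spring. Finish while still holding the arm down there, and leave the tools and parts lying around undisturbed.

Things in the scene. Friction and masses are not known exactly. Their poses are not given: they have to be found in the camera images.
- roller_center (a point): centre of the loose roller (about 0.4 kg): black rubber barrel 44 mm in diameter, 64 mm long, with a steel journal 16 mm in diameter sticking out 36 mm at each end (136 mm over all). Its y axis is the roller's axis; the ends are alike. At the start it lies level on the channel rest, its centre 41 mm above the bench; the barrel is wider than the rest, so grip it across the 44 mm from above.
- seat (a point): where the roller's centre belongs, 75 mm above the bench, midway between two steel saddles on the fixed grey frame. Its x axis is the seated roller's axis, z up; the tensioner lies towards its -y. The saddles stand 48 mm either side along x, 12 mm thick, tops 83 mm above the bench, each with an upward-open 90-degree V notch 35 mm wide at the top. The barrel has 10 mm of end play to each saddle.
- idler (a point): centre of the black idler wheel at the free end of the green tensioner arm: 36 mm in diameter, 40 mm long, axis along the seat's x; it is fixed to the arm (does not spin). With the arm up it is 121 mm above the bench. Press its top down from above with shut fingers, or grip it across its diameter.
- pivot (a point): point on the arm's pivot axis, in line with the idler's centre, 60 mm above the bench; the axis runs along the seat's x. The idler's centre swings about it at a radius of 140 mm, in the vertical plane towards the seat's -y.
- tensioner (a joint): arm angle, rad: 0 = up (the arm rises 0.45 rad above the level), growing as it is pushed down, hard stop at 0.60 (idler centre 39 mm above the bench). A spring pushes it up, about 7 N at the idler at 0 and 13 N at the stop, several newtons more while its steel tooth pushes the pawl aside; at about 0.36 the pawl clicks out over the tooth and then keeps the arm from rising above that angle.
- pawl (a joint): slide of the brass spring pawl on the post beside the arm, m: 0 = fully out towards the arm, up to 0.012 pushed back by the tooth; it moves by itself.
- roller: the roller itself; origin at the underside of its barrel (22 mm below its axis as it lies at the start).
- belt_frame: the fixed grey frame, base plate 140 x 300 x 12 mm; origin at the centre of its underside, axes as the seat's. It carries the saddles, the arm and the pawl post.
- rest: fixed bright steel U-channel, open upwards, 37 mm wide, 105 mm long along its y, 26 mm high; origin at the centre of its underside. At the start the roller lies lengthwise on its upper edges.
- nut: steel hex nut, 24 x 27 x 14 mm, a bystander; origin at the centre of its underside.
- bolt: steel hex bolt, 27 x 80 x 24 mm, lying between the frame and the rest, a bystander; origin at the centre of its underside, long along its y.

How it is judged:
By the outcome, as a careful person would: the job done as asked, in the order asked, and still so for the second after the job is handed in, while the arm keeps its last pose, push and grip.
It also fails if it takes over 51 s, if anything falls off the work surface, if the arm or the gripper's body presses on something with over 40 N, if the wrist force passes 120 N, or if a joint passes its speed limit or range.

## Working session

There is one attempt and no reset: what is moved stays moved. The work goes in short steps, each a Python script; the robot and the scene stay as the last script left them, time stands still between calls to the robot, and variables do not carry over. Pictures are saved under pics/ and viewed, about 8 in all and at most 12, crops included, and the job is handed in when it is done.

```bash
ls; mkdir -p pics; cat > h.py <<'E'
import numpy as np, cv2
from rig import bot, set_gripper, camera, finish_job
def cam(n):
    c=camera(n); c['R']=cv2.Rodrigues(np.array(c['rvec'],float))[0]; c['f']=240/np.tan(np.radians(c['fov_y'])/2); c['t']=np.array(c['tvec'],float).ravel(); return c
def ray(c,uv,z):
    d=c['R'].T@np.array([(uv[0]-c['cx'])/c['f'],(uv[1]-c['cy'])/c['f'],1]); o=-c['R'].T@c['t']
    return o+d*(z-o[2])/d[2]
def cloud(c):
    v,u=np.mgrid[:480,:640]; z=c['depth'].astype(float)
    p=np.stack([(u-c['cx'])/c['f']*z,(v-c['cy'])/c['f']*z,z],-1)
    P=(p-c['t'])@c['R']; P[z<=0]=np.nan; return P
def save(c,n): cv2.imwrite('pics/'+n,cv2.cvtColor(c['frame'],cv2.COLOR_RGB2BGR))
E
python3 - <<'E'
from h import *
for n in('top','side'):
    c=cam(n); save(c,n+'0.png'); np.savez(n+'0.npz',**c); print(n,c['f'],c['cx'],c['cy'],-c['R'].T@c['t'],c['R'][2],(c['depth']==0).mean())
print(bot.get_time_s(),bot.get_orientation(),bot.get_ft_force())
E
```

```text
pics
top 464.43739695637277 322.3909780299261 241.42575936324184 [ 0.27132115 -0.01770455  0.94459187] [ 0.20721596  0.00359338 -0.97828863] 0.004124348958333334
side 487.82877055796496 315.2038055947558 241.01551992173313 [ 0.01545556 -0.66734634  0.79015246] [ 0.40047864  0.63522528 -0.660383  ] 0.0133203125
0.1 [ 2.02004192e-01  9.79384317e-01 -7.72080773e-04 -2.64225231e-04] [ 0.32548528 -0.21532622  0.18406343]
```

View pics/top0.png

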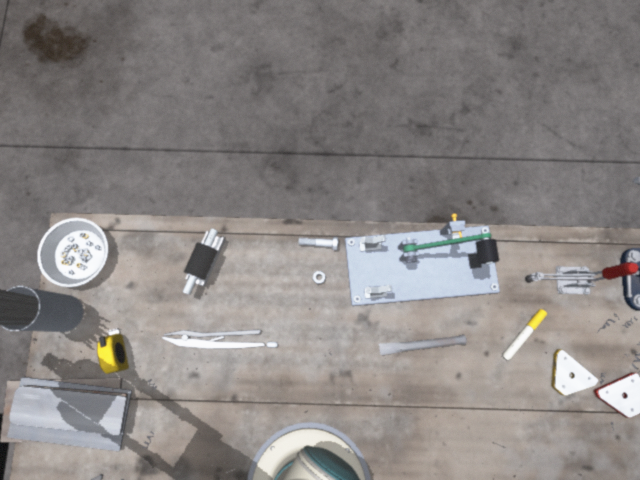

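View pics/side0.png

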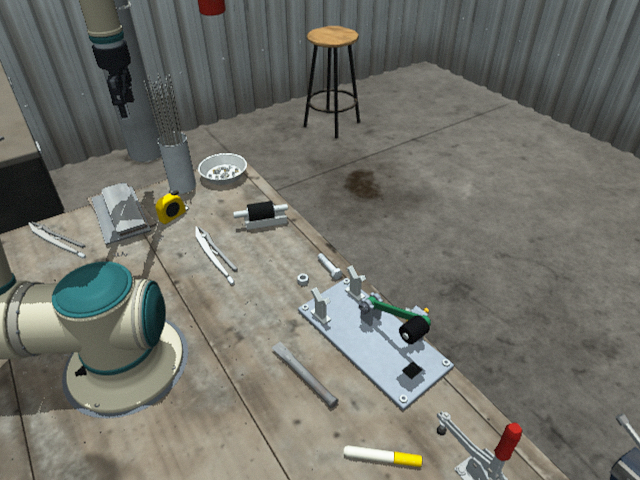

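The top view shows the roller barrel at about (203,262), saddles at (373,243) and (379,292), the pivot at (410,248), the idler at (483,251) and the pawl at (455,225). The bolt is at (318,242), the nut at (319,277). The side view agrees. I'll measure by colour and height next.

```bash
python3 - <<'E'
from h import *
def ld(n):
    d=np.load(n+'0.npz'); return {k:d[k] for k in d}
def rect(P): 
    r=cv2.minAreaRect((P[:,:2]*1000).astype(np.float32)); return [np.round(x,1) for x in r[0]],np.round(r[1],1),round(r[2],2)
for n,boxes in(('top',dict(rol=(170,235,220,305),sad1=(355,390,230,255),sad2=(362,400,280,303),idl=(466,502,232,270),frame=(340,505,220,310))),('side',dict(rol=(225,295,195,235),sad1=(340,366,262,300),sad2=(308,332,284,326),idl=(395,435,312,345),frame=(290,460,260,412)))):
    c=ld(n); P=cloud(c); f=c['frame'].astype(int); 
    V=f.max(-1); g=f[...,1]-f[...,0]
    for k,(a,b,t,e) in boxes.items():
        m=np.zeros(V.shape,bool); m[t:e,a:b]=1; z=P[...,2]
        if k in('rol','idl'): m&=(V<75)&(z>(0.03 if k=='rol' else .09))
        if k[:3]=='sad': m&=z>0.03
        if k=='frame': m&=(abs(z-.012)<.006)&(f[...,2]>f[...,0]+5)
        Q=P[m]; Q=Q[~np.isnan(Q).any(1)]
        print(n,k,len(Q),'zmax',np.percentile(Q[:,2],[2,50,98]).round(4),rect(Q))
        v,u=np.nonzero(m); 
        r=cv2.minAreaRect(np.stack([u,v],1).astype(np.float32)); print('   px',np.round(r[0],1),np.round(r[1],1),round(r[2],1))
        if k in('rol','idl'):
            hz=.041 if k=='rol' else .121
            print('   ray',ray(c,r[0],hz), 'med',np.median(Q,0))
        if k[:3]=='sad':
            T=Q[Q[:,2]>.074]; print('   top pts',len(T),T.mean(0) if len(T) else '', rect(T) if len(T)>3 else '')
E
```

```text
top rol 649 zmax [0.0441 0.0602 0.065 ] ([np.float64(415.2), np.float64(221.7)], array([39.1, 59.5]), 70.59)
   px [200.8 260.6] [21.5 31.1] 24.0
   ray [0.41729905 0.22392113 0.041     ] med [0.41467591 0.21834541 0.06024673]
top sad1 212 zmax [0.0333 0.0725 0.0828] ([np.float64(463.1), np.float64(-111.5)], array([12.8, 47.4]), 5.55)
   px [373.3 241. ] [10.4 24.6] 84.3
   top pts 95 [ 0.46270626 -0.11228328  0.07849318] ([np.float64(463.2), np.float64(-111.5)], array([12.1, 47.5]), 6.36)
top sad2 188 zmax [0.037  0.0747 0.0823] ([np.float64(367.6), np.float64(-122.4)], array([12.2, 47.2]), 6.59)
   px [378.8 289.9] [ 8.3 25.3] 84.3
   top pts 100 [ 0.36754708 -0.12296465  0.07824267] ([np.float64(367.5), np.float64(-122.4)], array([11.7, 47.2]), 6.45)
top idl 416 zmax [0.1206 0.1369 0.1415] ([np.float64(435.1), np.float64(-309.6)], array([38.9, 32.2]), 6.55)
   px [486.5 250.8] [22.6 19.8] 81.9
   ray [ 0.43694553 -0.31156748  0.121     ] med [ 0.43327601 -0.30568891  0.13691138]
top frame 7981 zmax [0.0093 0.0128 0.0167] ([np.float64(427.1), np.float64(-216.2)], array([141.5, 299.
[... 502 characters left out ...]
.float64(-112.2)], array([14.3, 46.6]), 5.44)
side sad2 271 zmax [0.031  0.0645 0.0808] ([np.float64(367.9), np.float64(-122.0)], array([13.2, 50.3]), 7.07)
   px [319. 301.] [26.9 17. ] 45.0
   top pts 70 [ 0.36738283 -0.12485094  0.07747417] ([np.float64(368.3), np.float64(-124.0)], array([11.8, 46.4]), 5.54)
side idl 629 zmax [0.095  0.1323 0.14  ] ([np.float64(436.0), np.float64(-289.3)], array([52.6, 81. ]), 8.98)
   px [410.5 328.6] [36.6 29.2] 10.6
   ray [ 0.43348966 -0.30630595  0.121     ] med [ 0.43450711 -0.31519017  0.13230908]
side frame 7941 zmax [0.0084 0.012  0.0171] ([np.float64(375.9), np.float64(-179.8)], array([238.2, 384.8]), 6.38)
   px [350.9 350.6] [176.7 110.1] 39.7
```

```bash
python3 - <<'E'
import cv2,numpy as np
a=cv2.imread('pics/top0.png'); s=cv2.imread('pics/side0.png')
A=cv2.resize(a[205:315,335:510],None,fx=4.5,fy=4.5,interpolation=cv2.INTER_CUBIC)
cv2.imwrite('pics/crop1.png',A)
E
```

```text
(no output)
```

View pics/crop1.png

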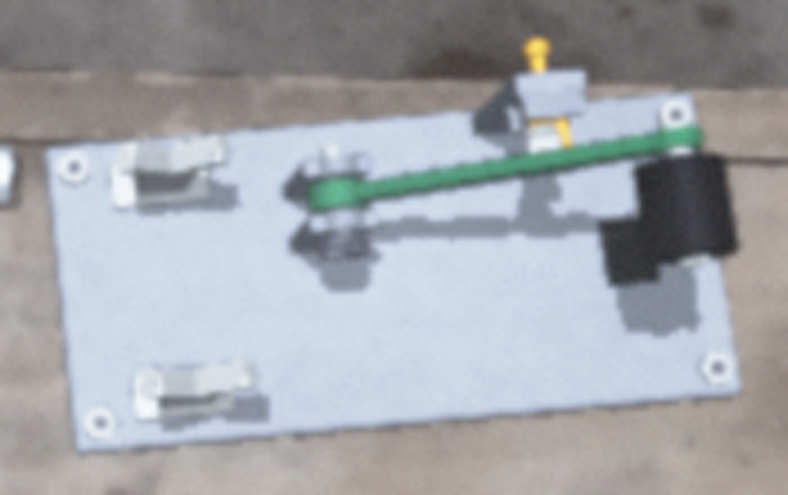

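```bash
cat >> h.py <<'E'
def qdown(deg):  # tool down, jaws opening along world heading deg
    a=np.radians((deg+90)/2); return [float(np.cos(a)),float(np.sin(a)),0.,0.]
SEAT=np.array([.4157,-.1175]); SA=6.4
sx=np.array([np.cos(np.radians(SA)),np.sin(np.radians(SA))]); sy=np.array([-sx[1],sx[0]])
def rollerfit(c,box,zlo,zhi=1):
    P=cloud(c); a,b,t,e=box; Q=P[t:e,a:b].reshape(-1,3); Q=Q[(Q[:,2]>zlo)&(Q[:,2]<zhi)]
    r=cv2.minAreaRect((Q[:,:2]*1000).astype(np.float32)); return r,Q
E
python3 - <<'E'
from h import *
for n,b in(('top',(170,235,220,305)),('side',(225,295,195,235))):
    d=np.load(n+'0.npz'); c={k:d[k] for k in d}
    r,Q=rollerfit(c,b,.034); print(n,r)
    l=cv2.fitLine((Q[:,:2]).astype(np.float32),cv2.DIST_L2,0,.01,.01).ravel(); print(np.degrees(np.arctan2(l[1],l[0])),l)
    J=Q[(Q[:,2]<.051)&(abs((Q[:,:2]-[.416,.222])@[.94,-.34])>.038)]; e=(J[:,:2]-[.416,.222])@[.94,-.34]
    print(J[e>0].mean(0),J[e<0].mean(0),e.min(),e.max())
print(bot.solve_ik([.416,.222,.15],qdown(70)), bot.solve_ik([*SEAT,.15],qdown(96.4)),bot.solve_ik([.437,-.31,.15],qdown(96.4)))
E
```

```text
top ((415.9304504394531, 223.77145385742188), (51.813819885253906, 133.67835998535156), 81.62006378173828)
-19.092169 [ 0.9449936  -0.32708877  0.41395715  0.22123899]
[0.46577303 0.20531971 0.0470455 ] [0.36562414 0.23946289 0.04711574] -0.06793235237844171 0.06741998248917493
side ((416.3419494628906, 219.73423767089844), (47.95125961303711, 134.66006469726562), 79.36031341552734)
-19.603771 [ 0.9420354  -0.33551356  0.4135615   0.21556915]
[0.46553935 0.20324219 0.04412779] [0.36583614 0.23817432 0.04394558] -0.06701043726864502 0.06836920739625521
[ 3.42489571e-01  1.85255454e-01  1.84598951e+00 -4.44089210e-16
  1.11034769e+00 -8.79240905e-01] [-4.36821893e-01  1.27306866e-01  1.92023651e+00 -4.44089210e-16
  1.09404928e+00 -2.11931929e+00] [-7.46888751e-01  2.76882838e-01  1.71713351e+00 -4.44089210e-16
  1.14757630e+00 -2.42938615e+00]
```

```bash
python3 - <<'E'
from h import *
q=qdown(71); p=[.4160,.2230]
bot.goto([*p,.13],q)
set_gripper(.07)
bot.servo_line([*p,.020],rate=.12)
print(bot.get_eef_pos(),bot.get_ft_force(),bot.get_time_s())
set_gripper(.03)
print(bot.get_grip_width(),bot.get_ft_force())
bot.servo_line([*p,.15],rate=.12)
print(bot.get_grip_width(),bot.get_ft_force(),bot.get_time_s(),bot.get_eef_pos())
c=cam('side'); save(c,'lift.png'); np.savez('lift.npz',**c)
cv2.imwrite('pics/liftc.png',cv2.resize(cv2.imread('pics/lift.png')[60:260,150:400],None,fx=3,fy=3))
E
```

```text
[0.41655544 0.22319069 0.02048092] [-0.02293823  0.921482    0.2785097 ] 2.8667
0.04254302887663677 [-0.80541089  8.10730014  4.78717637]
0.042380607357947214 [ 0.42813893  0.22164441 -3.99345402] 4.4583 [0.41521765 0.22264212 0.14912964]
```

View pics/liftc.png

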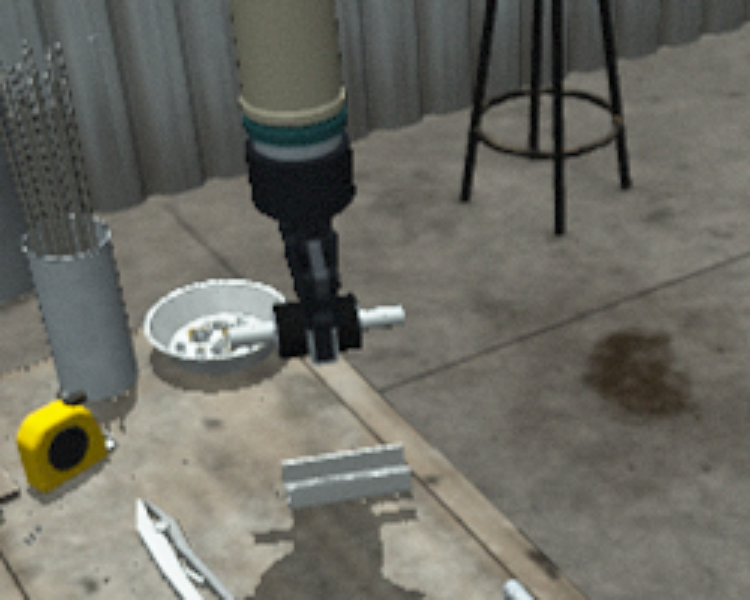

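The roller is held near the middle of its barrel, with journals showing on both sides at about (255,330) and (380,315) in the crop. I'll carry it above the saddles and measure it there.

```bash
python3 - <<'E'
from h import *
bot.goto([*SEAT,.15],qdown(90+SA))
print(bot.get_grip_width(),bot.get_eef_pos(),bot.get_time_s(),bot.get_ft_force())
for n in('side','top'):
    c=cam(n); save(c,n+'2.png'); np.savez(n+'2.npz',**c)
    P=cloud(c).reshape(-1,3); L=np.stack([(P[:,:2]-SEAT)@sx,(P[:,:2]-SEAT)@sy,P[:,2]],1)
    for s in(1,-1):
        m=(s*L[:,0]>.036)&(s*L[:,0]<.085)&(abs(L[:,1])<.02)&(L[:,2]>.13)&(L[:,2]<.2); print(n,s,m.sum(),L[m].mean(0),L[m].min(0),L[m].max(0))
    V=c['frame'].max(-1)
cv2.imwrite('pics/over.png',cv2.resize(cv2.imread('pics/side2.png')[180:380,250:500],None,fx=3,fy=3))
E
```

```text
0.042602389089962917 [ 0.4157959  -0.11685853  0.14984891] 5.7917 [-0.13995232  0.5175479  -3.57339516]<stdin>:8: RuntimeWarning: Mean of empty slice.
  ret = um.true_divide(
Traceback (most recent call last):
ValueError: zero-size array to reduction operation minimum which has no identity
```

```bash
python3 - <<'E'
from h import *
c=cam('top'); save(c,'top2.png'); np.savez('top2.npz',**c)
for n in('side','top'):
    d=np.load(n+'2.npz'); P=cloud(d).reshape(-1,3); L=np.stack([(P[:,:2]-SEAT)@sx,(P[:,:2]-SEAT)@sy,P[:,2]],1)
    for s in(1,-1):
        m=(s*L[:,0]>.036)&(s*L[:,0]<.085)&(abs(L[:,1])<.03)&(L[:,2]>.12)&(L[:,2]<.2)
        if m.any(): print(n,s,m.sum(),L[m].mean(0),L[m].min(0),L[m].max(0))
a=cv2.imread('pics/side2.png')[180:380,250:450];b=cv2.imread('pics/top2.png')[150:350,310:510]
cv2.imwrite('pics/over.png',cv2.resize(np.hstack([a,b]),None,fx=2,fy=2))
E
```

```text
side -1 151 [-0.05438364 -0.00271095  0.17315548] [-0.0691017  -0.00928442  0.16265982] [-0.03663988  0.00634436  0.17883691]
top 1 3 [0.06533523 0.00577311 0.1738601 ] [0.06340605 0.00472581 0.17103848] [0.06649279 0.00665028 0.17584144]
top -1 192 [-0.05276386  0.00081685  0.17561626] [-0.06853768 -0.00794951  0.16540332] [-0.03606289  0.00835839  0.18008472]
```

View pics/over.png

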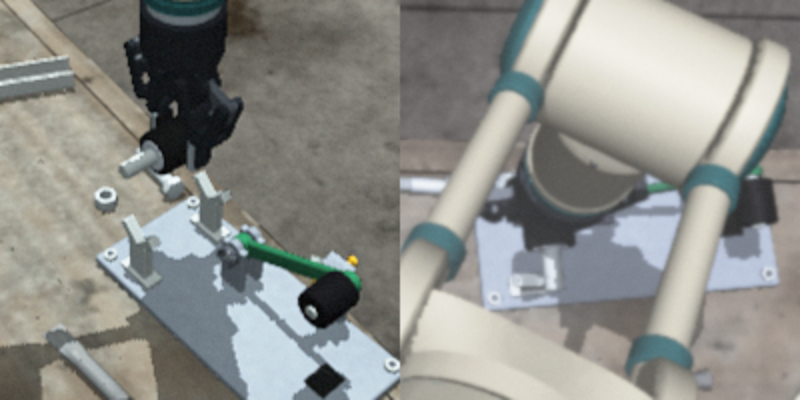

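The side crop (left half) shows the roller hanging over the saddles, axis along the seat's x and its near journal at about (140,160). The near end reads −69 mm, so it is centred within 1 mm. The crest puts the axis at TCP+21 mm. Next I'll lower it with force sensing.

```bash
python3 - <<'E'
from h import *
bot.servo_line([*SEAT,.066],rate=.12)
f0=np.array(bot.get_ft_force()); print(f0,bot.get_eef_pos())
z=.066
while z>.049:
    z-=.001; bot.servo_line([*SEAT,z],rate=.02); f=np.array(bot.get_ft_force())-f0
    if z<.059: print(round(z,4),f.round(1),np.round(bot.get_eef_pos(),4))
    if f[2]>6: break
bot.dwell(.2); print((np.array(bot.get_ft_force())-f0).round(1),np.round(bot.get_wrist_torque(),2),bot.get_time_s())
c=cam('side'); save(c,'down.png'); np.savez('down.npz',**c)
P=cloud(c).reshape(-1,3); L=np.stack([(P[:,:2]-SEAT)@sx,(P[:,:2]-SEAT)@sy,P[:,2]],1)
for a,b in((-.075,-.056),(-.041,-.034)):
    m=(L[:,0]>a)&(L[:,0]<b)&(abs(L[:,1])<.012)&(L[:,2]>.06)&(L[:,2]<.1); print(m.sum(),L[m,2].max(),L[m].mean(0),L[m,0].min())
E
```

```text
[ 0.90363847 -0.2824192  -3.55808538] [ 0.4164076  -0.11762005  0.06646514]
0.058 [-0.9  0.2  1.6] [ 0.4158 -0.1175  0.0581]
0.057 [-2.2  2.2  5.1] [ 0.4158 -0.1173  0.0573]
0.056 [-3.6  4.  12.6] [ 0.4159 -0.117   0.0568]
[-2.2  4.6 11.6] [0.62 0.08 0.07] 9.4417
62 0.08507683694738313 [-0.06345165 -0.00248911  0.07886662] -0.06916103498968333
33 0.0923663276506053 [-0.0369248  -0.00291474  0.08069085] -0.0409956715451413
```

```bash
python3 - <<'E'
from h import *
f0=np.array([.5,.1,-3.7]); 
def F(): return (np.array(bot.get_ft_force())-f0).round(1)
for dy in(.001,.002,.003):
    p=SEAT+sy*dy; bot.servo_line([*p,.0585],rate=.03); z=.0585
    while z>.052:
        z-=.001; bot.servo_line([*p,z],rate=.02); f=F()
        if f[2]>6: break
    print(dy,round(z,4),f,np.round(bot.get_eef_pos(),4),np.round(bot.get_wrist_torque(),2),bot.get_time_s())
E
```

```text
0.001 0.0555 [-2.5  1.8 10.5] [ 0.4156 -0.1165  0.0563] [0.32 0.23 0.2 ] 10.4917
0.002 0.0555 [-2.3 -0.  10.1] [ 0.4156 -0.1157  0.0563] [0.05 0.31 0.26] 11.5
0.003 0.0555 [-2.4 -3.6 10.2] [ 0.4158 -0.1153  0.0563] [-0.37  0.42  0.16] 12.5083
```

```bash
python3 - <<'E'
from h import *
f0=np.array([.5,.1,-3.7]); 
def F(): return (np.array(bot.get_ft_force())-f0).round(1)
p=SEAT+sy*.002
bot.servo_line([*p,.062],rate=.05); print('air',F(),np.round(bot.get_wrist_torque(),2))
for da in(1.2,2.4):
    q=qdown(90+SA+da); bot.servo_line([*p,.0585],q,rate=.03); z=.0585
    while z>.052:
        z-=.001; bot.servo_line([*p,z],q,rate=.02); f=F()
        if f[2]>8: break
    print(da,round(z,4),f,np.round(bot.get_eef_pos(),4),np.round(bot.get_wrist_torque(),2),bot.get_time_s())
E
```

```text
air [-1.  -0.1 -0.5] [-0.03  0.02 -0.04]
1.2 0.0545 [-3.3 -0.5 15.7] [ 0.4159 -0.1159  0.0558] [-0.02  0.48 -0.41] 14.0583
2.4 0.0565 [-2.6 -1.5  8.5] [ 0.4156 -0.1157  0.0569] [-0.11  0.26 -0.34] 14.8417
```

```bash
python3 - <<'E'
from h import *
f0=np.array([.5,.1,-3.7]); 
def F(): return (np.array(bot.get_ft_force())-f0).round(1)
p=SEAT+sy*.002; q=qdown(90+SA+.5)
bot.servo_line([*p,.0585],q,rate=.03); bot.servo_line([*p,.0545],q,rate=.03)
print(F(),np.round(bot.get_eef_pos(),4),np.round(bot.get_wrist_torque(),2))
bot.servo_line([*p,.0555],q,rate=.03); print(F())
set_gripper(.06); print(bot.get_grip_width(),F())
bot.servo_line([*p,.16],q,rate=.12)
bot.goto([*(SEAT+sy*-.19+sx*0),.19],qdown(90+SA)); print(bot.get_time_s())
for n in('side','top'):
    c=cam(n); save(c,n+'3.png'); np.savez(n+'3.npz',**c)
    P=cloud(c).reshape(-1,3); L=np.stack([(P[:,:2]-SEAT)@sx,(P[:,:2]-SEAT)@sy,P[:,2]],1)
    for a,b in((-.075,-.056),(-.041,-.034),(-.03,.03),(.034,.041),(.056,.075)):
        m=(L[:,0]>a)&(L[:,0]<b)&(abs(L[:,1])<.022)&(L[:,2]>.06)&(L[:,2]<.12)
        if m.any(): print(n,a,m.sum(),np.percentile(L[m,2],[50,95]).round(4),L[m].mean(0).round(4),L[m].min(0).round(4),L[m].max(0).round(4))
a=cv2.imread('pics/side3.png')[220:370,260:460];b=cv2.imread('pics/top3.png')[180:330,320:520]
cv2.imwrite('pics/seated.png',cv2.resize(np.hstack([a,b]),None,fx=2,fy=2))
E
```

```text
[-4.3 -0.3 16.2] [ 0.4158 -0.1159  0.0556] [0.04 0.41 0.31]
[-2.4 -0.2  9.9]
0.06030223446008084 [ 0.2 -0.4  3.9]
17.7667
side -0.075 61 [0.0795 0.0836] [-0.0632 -0.0017  0.0782] [-0.0694 -0.0079  0.0681] [-0.0562  0.007   0.0842]
side -0.041 32 [0.0806 0.0837] [-0.0371 -0.0034  0.0788] [-0.0409 -0.0113  0.0674] [-0.034   0.0088  0.0859]
side -0.03 570 [0.0919 0.097 ] [-0.0004 -0.0087  0.0889] [-0.03   -0.0218  0.0647] [0.03   0.0182 0.0998]
side 0.034 5 [0.0828 0.0832] [ 0.0399 -0.0046  0.0816] [ 0.0385 -0.0078  0.0767] [ 0.0409 -0.001   0.0832]
side 0.056 38 [0.0798 0.0833] [ 0.062  -0.0021  0.0793] [ 0.0563 -0.0081  0.0698] [0.0684 0.009  0.084 ]
top -0.075 61 [0.082  0.0854] [-0.0628  0.0007  0.0816] [-0.0686 -0.0077  0.0711] [-0.0562  0.0079  0.0864]
top -0.041 39 [0.0819 0.0862] [-0.0367  0.0012  0.0813] [-0.0404 -0.0116  0.0724] [-0.0341  0.0133  0.0885]
top -0.03 733 [0.0941 0.0986] [-0.0002  0.0024  0.0927] [-0.03   -0.0218  0.0736] [0.0299 0.022  0.1018]
top 0.034 27 [0.0821 0.0848] [0.0379 0.002  0.0817] [ 0.0346 -0.0054  0.0751] [0.0409 0.0079 0.0852]
top 0.056 43 [0.0819 0.0856] [0.0615 0.0014 0.082 ] [ 0.0563 -0.006   0.0779] [0.0668 0.0078 0.0864]
```

View pics/seated.png

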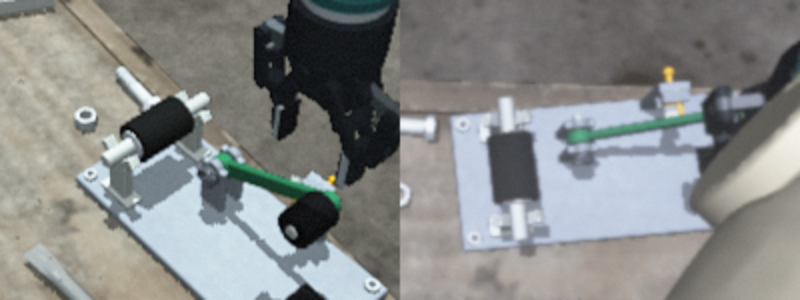

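The roller is seated. Both journal crests are at about 83–85 mm (expected 83), equal at both ends, and the ends are at −69/+68 mm. Side crop: barrel at (160,128) between the saddles. Now the tensioner.

```bash
python3 - <<'E'
from h import *
I=np.array([.4355,-.3105]); q=qdown(90+SA)
set_gripper(0.0); print(bot.get_grip_width(),bot.get_ft_force())
bot.servo_line([*I,.155],q,rate=.1)
f0=np.array(bot.get_ft_force())
for th in [-.02,.02,.06,.12,.18,.24,.28,.32,.34,.36,.38,.40,.43,.46]:
    a=.45-th; xy=I-sy*(.140*np.cos(a)-.1261)
    bot.servo_line([*xy,.078+.140*np.sin(a)],rate=.05)
    e=np.array(bot.get_eef_pos()); print(th,(np.array(bot.get_ft_force())-f0).round(1),e.round(4),'th~',round(.45-np.arcsin((e[2]-.078)/.14),3))
bot.dwell(.3); print(bot.get_time_s(),bot.get_ft_force())
for n in('side','top'):
    c=cam(n); save(c,n+'4.png'); np.savez(n+'4.npz',**c)
a=cv2.imread('pics/side4.png')[220:400,260:460];b=cv2.imread('pics/top4.png')[180:360,320:520]
cv2.imwrite('pics/press.png',cv2.resize(np.hstack([a,b]),None,fx=2,fy=2,interpolation=cv2.INTER_CUBIC))
E
```

```text
2.003732261014466e-05 [0.25770911 0.08216205 0.53533725]
-0.02 [-0.8  1.  -1.2] [ 0.4352 -0.309   0.1412] th~ -0.018
0.02 [-0.3  2.2  4.7] [ 0.4362 -0.312   0.1371] th~ 0.014
0.06 [-0.5  1.7  5.3] [ 0.4366 -0.3147  0.1323] th~ 0.051
0.12 [-1.   0.1  7.1] [ 0.4371 -0.3186  0.1248] th~ 0.109
0.18 [-2.3 -1.1  8.5] [ 0.4375 -0.322   0.1172] th~ 0.166
0.24 [-2.1 -3.9  9. ] [ 0.4378 -0.3249  0.1095] th~ 0.223
0.28 [-3.2 -3.5  9.8] [ 0.438  -0.3266  0.1043] th~ 0.261
0.32 [-2.9 -5.5  8.3] [ 0.4383 -0.3282  0.0988] th~ 0.301
0.34 [-3.3 -6.6  8.4] [ 0.4383 -0.3289  0.0961] th~ 0.32
0.36 [-1.2 -5.7  7.4] [ 0.4387 -0.3289  0.0932] th~ 0.341
0.38 [-2.6 -5.9  8.6] [ 0.4389 -0.3291  0.0904] th~ 0.361
0.4 [-1.1 -5.2  6.7] [ 0.439  -0.3287  0.0873] th~ 0.383
0.43 [-1.4 -4.1 10.7] [ 0.4392 -0.3293  0.0836] th~ 0.41
0.46 [-1.5 -6.3 10.7] [ 0.4393 -0.3299  0.0796] th~ 0.439
23.175 [-2.11117904 -7.40921151 11.21716801]
```

View pics/press.png

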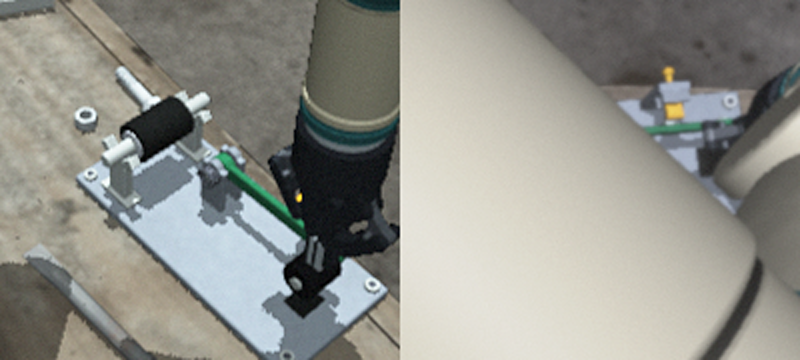

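The side crop shows the idler pressed down at about (300,278), with its hub at (293,284). In the top crop the brass pawl now stands out over the arm at (673,110). The tool has been pushed about 5 mm towards −y, so I'll check the true arm angle from the hub and the green arm.

```bash
python3 - <<'E'
from h import *
S=SEAT+sy*.0015
for n,box in(('side0',(390,440,305,350)),('side4',(385,435,335,385))):
    d=np.load(n+'.npz'); P=cloud(d); f=d['frame'].astype(int); a,b,t,e=box
    L=np.stack([(P[...,:2]-S)@sx,(P[...,:2]-S)@sy,P[...,2]],-1)
    m=np.zeros(f.shape[:2],bool); m[t:e,a:b]=1
    m&=(abs(L[...,0]+.023)<.012)&(L[...,1]<-.16)&(L[...,2]>.03)&(f.min(-1)>110)
    v,u=np.nonzero(m); print(n,'hub px',u.mean(),v.mean(),m.sum(),'local',np.nanmedian(L[m],0))
    # black barrel near end
    g=(f[...,1]>f[...,0]+25)&(f[...,1]>f[...,2]+5)&(L[...,1]<-.05)&(L[...,1]>-.22)&(abs(L[...,0])<.05)&(L[...,2]>.02)
    Q=L[g]; Q=Q[np.argsort(Q[:,1])]
    ok=(Q[:,1]<-.085)&(Q[:,1]>-.15); c=np.polyfit(Q[ok,1],Q[ok,2],1); print('arm slope rise',np.arctan(-c[0]),'th',.45-np.arctan(-c[0]),ok.sum(),Q[ok].mean(0))
d=np.load('top4.npz');P=cloud(d);f=d['frame'].astype(int);L=np.stack([(P[...,:2]-S)@sx,(P[...,:2]-S)@sy,P[...,2]],-1)
g=(f[...,1]>f[...,0]+25)&(f[...,1]>f[...,2]+5)&(L[...,1]<-.05)&(L[...,1]>-.22)&(L[...,2]>.02)&(abs(L[...,0])<.06)
Q=L[g];print('top arm',len(Q),Q[:,1].min(),Q[:,1].max(),np.polyfit(Q[:,1],Q[:,2],1),Q.mean(0))
e=np.array(bot.get_eef_pos()); print('tool local',(e[:2]-S)@sx,(e[:2]-S)@sy,e[2],bot.get_orientation())
E
```

```text
side0 hub px 405.5 335.42857142857144 14 local [-0.02253181 -0.19759014  0.12573687]
arm slope rise 0.44732443874909655 th 0.0026755612509034576 216 [ 0.02433025 -0.11892874  0.08812123]
side4 hub px 410.5833333333333 358.1666666666667 12 local [-0.02188533 -0.21247205  0.06664481]
arm slope rise 0.023746228117745977 th 0.42625377188225405 209 [ 0.02454554 -0.11784609  0.06553176]
top arm 117 -0.21564306404434894 -0.1327066788200102 [-0.03907324  0.06507416] [ 0.02624792 -0.16500267  0.07152135]
tool local -0.00024356188069684623 -0.2151385511913999 0.07976547261020268 [-0.05645179  0.99838559 -0.00577859  0.00245487]
```

The arm is at about 0.43 rad by two measures, past the click. The sideways load is friction from the non-spinning idler dragging the tip. I'll relieve it by moving the command to where the tip is, add a touch of depth, and check that it holds.

```bash
python3 - <<'E'
from h import *
S=SEAT+sy*.0015; e=np.array(bot.get_eef_pos())
bot.servo_line([e[0]-.001,e[1]+.0005,.0755],qdown(90+SA),rate=.02)
for i in range(3):
    bot.dwell(.5); e=np.array(bot.get_eef_pos()); print(bot.get_time_s(),e.round(4),np.round(bot.get_ft_force(),1),'th',round(.45-np.arcsin((e[2]-.078)/.14),3))
c=cam('side'); save(c,'side5.png'); P=cloud(c); f=c['frame'].astype(int); L=np.stack([(P[...,:2]-S)@sx,(P[...,:2]-S)@sy,P[...,2]],-1)
g=(f[...,1]>f[...,0]+25)&(f[...,1]>f[...,2]+5)&(L[...,1]<-.085)&(L[...,1]>-.15)&(abs(L[...,0])<.05)&(L[...,2]>.02)
k=np.polyfit(L[g][:,1],L[g][:,2],1); print('arm th',.45-np.arctan(-k[0]))
for a,b in((-.075,-.056),(.056,.075)):
    m=(L[...,0]>a)&(L[...,0]<b)&(abs(L[...,1])<.022)&(L[...,2]>.06)&(L[...,2]<.12); print('journal',np.percentile(L[m][:,2],95),L[m].mean(0))
c=cam('top'); save(c,'top5.png')
for n in 'side','top':
  A=cv2.imread(f'pics/{n}0.png').astype(int);B=cv2.imread(f'pics/{n}5.png').astype(int)
a=cv2.imread('pics/side5.png')[190:410,230:470];b=cv2.imread('pics/top5.png')[200:260,420:500]
cv2.imwrite('pics/final.png',np.hstack([cv2.resize(a,(440,403)),cv2.resize(b,(537,403),interpolation=cv2.INTER_CUBIC)[:,:360]]))
E
```

```text
24.1917 [ 0.4393 -0.3305  0.0774] [-1.5  0.5 10.2] th 0.454
24.6917 [ 0.4393 -0.3305  0.0775] [-0.3  0.7 11.1] th 0.454
25.1917 [ 0.4393 -0.3305  0.0774] [-1.   0.4  9.9] th 0.454
arm th 0.44436837805826696
journal 0.0832250820770543 [-0.06290342 -0.00341967  0.07857789]
journal 0.08355235211622833 [ 0.06181268 -0.00394788  0.07972969]
```

View pics/final.png

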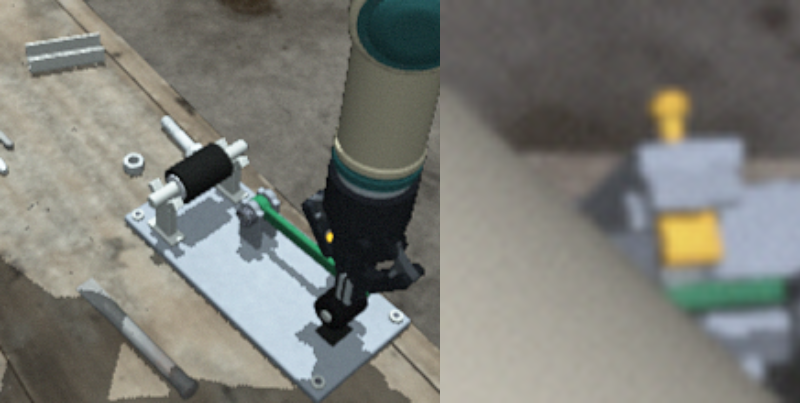

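The roller sits level in both saddles at about (200,170). The idler is held down at (338,308), and the brass pawl is fully out at (690,240). The nut and bolt look unmoved. The force is steady at about 10 N, so I'm handing it in.

```bash
python3 -c "
from rig import *
finish_job()"
```

```text
the job is handed in; nothing more can be done
```

The roller is seated in both saddles and released. The tensioner is held down past the click, and I handed the job in at about 25 s of the 51 s allowed.

**Roller:** it was gripped across the barrel, lowered onto the notches with about 16 N, and let go. The last side view put both journal crests at 83–84 mm (83 expected), and the earlier one put the roller ends at −69 and +68 mm. The barrel is centred between the saddles. My first lowering was about 2 mm and half a degree off, which I corrected from the contact forces. The top camera read the crests 1–2 mm higher than the side camera, within its calibration error.

**Tensioner:** the idler was pushed down with shut fingers. The arm angle is 0.454 rad from the tool height and 0.444 rad from the camera, against a click at 0.36 rad. The pawl is visibly out over the arm. The hold was steady over 1.5 s at about 10 N, close to the expected spring load. The non-spinning idler had dragged the fingertips sideways by 5–6 mm (up to 7 N), so I shifted the commanded position to relieve that before handing in.

I checked the nut and bolt only by eye in the pictures, and they look undisturbed. I saw no sharp force drop at the click. That it happened rests on the pawl being out and the arm angle.

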